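Fill the cup from the walnut rail and hold its gate open

ROBOT

A 6-joint arm with a two-finger parallel gripper is mounted at the origin on a cart in front of the work surface, level with it; the furniture and walls round the work are solid. World frame = base frame: x ahead of the robot, y to its left, z up, the work surface at z = 0. Lengths are in m, angles in degrees, forces in N, time in s.
With the tool pointing down it reaches from about 0.375 to 0.9 m from the base axis. Payload 3.1 kg.
Tool frame: the origin (TCP) lies on the centre line of the jaws, within the pads' length; the fingertips stand 14 mm ahead of it and the grasp point (between the pads) lies 5 mm behind it (bot.tips_ahead is the distance from the TCP to the fingertips, in m); z points along the fingers, y is the line along which they close (so a half turn about z gives the same grasp; the last joint's range is limited). The gripper opens to 87 mm and grips with 3 to 60 N. Pads are 19 mm wide; open, the fingers measure 117 mm over their backs; the gripper's body (75 mm by 190 mm) begins 51 mm behind the grasp point.
Start: joints at [-87.118, 30.224, 82.088, -0, 67.689, -10.227], TCP at [0.142, -0.609, 0.237] pointing down, gripper open.
Joint ranges: [-176.69, 176.69], [-43.24, 126.21], [12.49, 139.97], [-82, 262], [0, 151.66], [-163.58, 163.58]. Speed limits (degrees/s): [159.86, 159.86, 180, 180, 180, 180].

INTERFACE

Orientations are given as a 3x3 rotation matrix whose columns are the frame's x, y, z axes.
In Python, from rig import bot gives the robot as it stands.
- The arm moves only by the tool play_rows, never from a script. Its argument "moves" is a list that holds one entry, the list of rows, each a list of 6 numbers: the shift along the tool's x, y, z in mm, then the turn, a rotation vector about the tool's x, y, z in rad. A call has 1 to 5 rows; each row shifts and turns the commanded pose from where the row before left it, along the tool's axes as they then stand; what a row does not reach is not made up. A row lasts 1/10 s, in which the tool goes at most 50 mm and 8.59 degrees, less where a joint would pass 70% of its speed; a pose out of reach is approached as far as the arm can. A call with a gripper value outside its range is refused whole. "fingers" is the opening, from -1 (shut) to 1 (fully open), set as the call begins (left out, the last holds). The fingers move at their own pace and stop on an object; the grip force is fixed at half the most. Time passes only in rows, so rows that do not move let the fingers close. It gives the time, the measured TCP pose, the force, the opening and the grip force at its end, in the units of the state.
- bot.read_state(): the state, without advancing time (a new reading comes with each control period).
- bot.capture(name): name is "scene" or "top" or "wrist"; returns a dict with "image" (384x512x3 uint8, blue, green, red), "fx", "fy", "cx", "cy" (pixels), "R" (3x3) and "t" (3): a world point X has camera coordinates R X + t. Camera axes: x right, y down, z forward; pixel columns grow to the right and rows downward; lengths in m; the calibration is good to about 2 mm. The wrist camera is an equidistant fisheye: a pixel r from the principal point sees the ray r / f radians off the axis. A picture is of the moment at which its call begins. There is no depth.
- bot.hand_in(): hands the job in; it is judged then, once.
Trained networks look in a picture, given as the dict that the camera call returned (one of the last four; its "shot" number tells which), for a name from the list of things; names that differ only in an ending like _2 or _b are one class to them, and where a whole thing is asked for, a point or a joint stands for the part that bears it (a point fixed in the world has none). Each returns a list of dicts, best first, with "confidence" (0 to 1); they miss things now and then, are a little off and sometimes report something else, mostly with a low value. They report only what shows in the picture. A call takes as long as a camera call. They do not tell look-alikes from the thing itself.
- bot.search_frame(picture, query): "centre" ([column, row] in pixels, amid what is visible of it).
- bot.silhouettes(picture, query): "pixels" (384x512 bool, what is visible of it) and "centre" ([column, row] in pixels, amid what is visible of it).
- bot.pinpoint(picture, query): "centre" ([column, row] in pixels: a listed point, or the origin of a listed thing).
The state is a dict: "time_s": time; "joint_positions": joint angles; "qvel": joint speeds; "tau": joint torques, N m; "position": TCP position; "tcp_rot": TCP orientation; "force": force on the tool from outside, world axes, zero at the start; "moment": the same for the moment, N m; "opening": opening from 0.0 (shut) to 1.0 (fully open); "grasp_force": force on a finger pad.
Only numpy, scipy, OpenCV 4.12 (cv2) and the standard library are available. Lean on these libraries where they do the work, as an engineer would, in place of code of your own. Each camera call takes 0.05 s, during which the arm holds its last target. There are 200 camera calls.

TASK

Stand the blue cup upright on the small round stand at the low end of the walnut rail and let go of it. Then pull the rail's spring-loaded gate out by its black handle until the handle is over the red mark, not far beyond it, so that all three walnuts roll into the cup, and finish while still holding the gate at the mark with the gripper. Leave the other things on the worktop where they are.

Things in the scene. Friction and masses are not known exactly. Their poses are not given: they have to be found in the camera images.
- cup_mid (a point): centre, half-way up, of the blue open cup: 75 mm high, outer diameter 64 mm at the rim, 51 mm at the foot, wall 3 mm, about 120 g; empty, upright, left of the rail; microwave front 110 to 200 mm behind it. z axis up out of its mouth. Grip its upper third from the rail's two y sides and lower it from above: on the stand, the trough's end is close behind its rim
- cup_stand (a point): centre of the top face of the cup stand: a round wooden pedestal top, 58 mm in diameter, 30 mm above the worktop, at the low end of the walnut rail (fixed, place and yaw vary). Axes, shared by the rail's other points: z up; +x along the rail from the stand toward the trough (roughly away from the robot); the gate pulls out along -y
- rail: the walnut rail, fixed; origin on the worktop 30 mm below cup_stand, same axes. Its aluminium trough, 38 mm wide, slopes up at 14 degrees along +x from its open low end (48 mm from the stand's axis; floor 119 mm above the worktop, 14 mm above the rim of a cup on the stand; side walls 16 mm higher) to its back, 200 mm from the axis and about 185 mm above the worktop
- gate_handle (a point): grip point on the gate's black handle, an upright post 16 x 16 mm with a white line, underside 138 mm and top 190 mm above the worktop; this point is on its axis, 18 mm below its top. A thin steel rod (top 150 mm above the worktop) joins it along y to the gate blade. Shut, it is at x 108, y -85 mm from the stand. Free on both x sides; black guides begin 40 mm away toward the trough
- gate_mark (a point): where gate_handle is when the gate is at the mark: straight above the red line (4 mm wide, 36 mm long) across the white tongue under the handle, tongue top 127 mm above the worktop; 45 mm outward (-y of the rail) from the handle's place with the gate shut. Fixed to the rail
- gate_slide (a joint): how far the gate is pulled out, in m: 0 shut (start), 0.045 at the red mark, 0.075 hard stop. A spring pulls it shut: about 2 N at 0, 6.5 N at the mark; it snaps back if let go. Walnuts begin to pass at about 0.027
- nut_a_mid (a point): a round brown walnut, a ball 26 mm in diameter, 12 g; the point is its centre. First (lowest) in the queue in the sloping trough behind the closed gate (at the start at (124, 0, 121) mm from cup_stand in its axes)
- nut_b_mid (a point): a round brown walnut, a ball 26 mm in diameter, 12 g; the point is its centre. Second in the queue in the sloping trough behind the closed gate (at the start at (149, 0, 128) mm from cup_stand in its axes)
- nut_c_mid (a point): a round brown walnut, a ball 26 mm in diameter, 12 g; the point is its centre. Third in the queue in the sloping trough behind the closed gate (at the start at (175, 0, 134) mm from cup_stand in its axes)
- spice_jar: spice jar with red lid, 45 mm in diameter, 106 mm tall; origin at the centre of its underside; leave alone
- salt_shaker: grey salt shaker, 44 mm in diameter, 90 mm tall; origin at the centre of its underside; leave alone
- orange_big: orange, 72 mm; origin at the centre of its underside; leave alone
- orange_small: orange, 63 mm; origin at the centre of its underside; leave alone
- powder_bottle: white bottle with blue cap, 66 mm in diameter, 140 mm tall; origin at the centre of its underside; leave alone
Things that resemble listed ones, but are neither listed nor needed, are in the scene too. Of the things that look like the part that bears cup_mid, the largest one is meant.

How it is judged:
By the outcome, as a careful person would: the job done as asked, in the order asked, and still so for the second after the job is handed in, while the arm keeps its last pose, push and grip.
It also fails if it takes over 53 s, if anything falls off the work surface, if the arm or the gripper's body presses on something with over 40 N, if the wrist force passes 120 N, or if a joint passes its speed limit or range.

## Working session

There is one attempt and no reset: what is moved stays moved. The work goes in short steps, Python scripts to look and compute and a tool call to move; the robot and the scene stay as the last step left them, time stands still between calls to the robot, and variables do not carry over. Pictures are saved under pics/ and viewed, at most 10 in all, crops included, and the job is handed in when it is done.

Besides the shell and the picture viewer there is one more tool, called after "Emit:" by a JSON object that holds its "fn" and its "kwargs". play_rows: Moves the arm, as the interface text tells. Its arguments: {"type":"object","properties":{"moves":{"type":"array","items":{"type":"array","items":{"type":"array","items":{"type":"number"}}}},"fingers":{"type":"number"}},"required":["moves"]}

```bash
mkdir -p pics; ls
cat > h.py <<'E'
import numpy as np, cv2
from rig import bot
def ray(p,uv):
    u=np.array([(uv[0]-p["cx"])/p["fx"],(uv[1]-p["cy"])/p["fy"]])
    R=np.array(p["R"]);t=np.array(p["t"])
    return -R.T@t, R.T@np.array([u[0],u[1],1.])
def atz(p,uv,z):
    c,d=ray(p,uv); return c+d*(z-c[2])/d[2]
def tri(L):
    A=np.zeros((3,3));b=np.zeros(3)
    for p,uv in L:
        c,d=ray(p,uv);d=d/np.linalg.norm(d);M=np.eye(3)-np.outer(d,d);A+=M;b+=M@c
    return np.linalg.solve(A,b)
def proj(p,X):
    c=np.array(p["R"])@np.array(X)+np.array(p["t"]); return np.array([p["fx"]*c[0]/c[2]+p["cx"],p["fy"]*c[1]/c[2]+p["cy"]])
E
python3 - <<'E'
from h import *
np.set_printoptions(precision=3,suppress=True)
S=bot.capture("scene");T=bot.capture("top")
cv2.imwrite("pics/s1.png",S["image"]);cv2.imwrite("pics/t1.png",T["image"])
for q in ["cup_mid","cup_stand","gate_handle","gate_mark","nut_a_mid","rail"]:
    for n,p in (("S",S),("T",T)):
        print(q,n,[(np.round(d["centre"],1).tolist(),round(d["confidence"],2)) for d in bot.pinpoint(p,q)[:4]])
for n,p in (("S",S),("T",T)): print(n,-np.array(p["R"]).T@p["t"],p["fx"])
print(bot.read_state()["tcp_rot"])
E
```

```text
pics
cup_mid S [([176.7, 270.9], 0.78), ([210.6, 235.3], 0.57)]
cup_mid T [([254.2, 226.4], 0.63), ([216.8, 210.9], 0.61), ([173.0, 239.7], 0.47), ([196.3, 219.8], 0.2)]
cup_stand S [([290.4, 220.5], 0.57)]
cup_stand T [([280.7, 221.4], 0.95)]
gate_handle S [([280.5, 166.7], 0.62)]
gate_handle T [([293.6, 179.4], 0.47)]
gate_mark S [([289.1, 161.6], 0.94)]
gate_mark T [([306.2, 176.6], 0.9)]
nut_a_mid S [([267.4, 178.8], 0.35)]
nut_a_mid T [([277.4, 184.0], 0.61)]
rail S [([288.2, 226.4], 0.66)]
rail T [([297.5, 179.0], 0.74), ([280.6, 227.4], 0.73)]
S [-0.429  0.91   0.814] 439.5268835600328
T [-0.434  0.173  1.788] 460.3686006459491
[[ 0.974  0.227  0.   ]
 [ 0.227 -0.974 -0.   ]
 [ 0.     0.    -1.   ]]
```

View pics/s1.png

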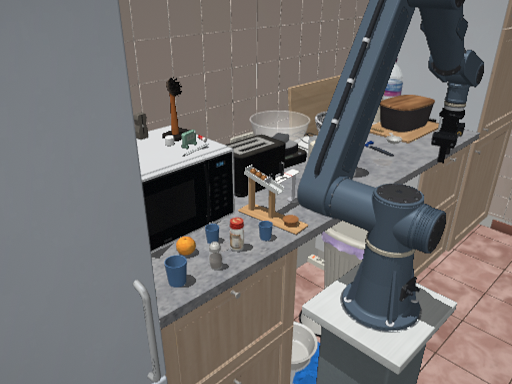

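View pics/t1.png

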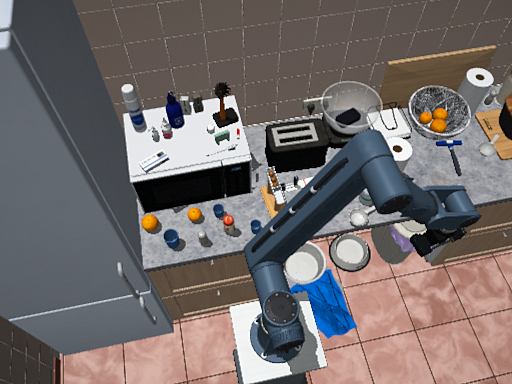

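Run:
```python
from h import *
np.set_printoptions(precision=3,suppress=True)
S=bot.capture("scene");T=bot.capture("top")
g=lambda p,q:bot.pinpoint(p,q)[0]["centre"]
for q,z in [("cup_stand",.03),("gate_handle",.172),("gate_mark",.172),("nut_a_mid",.151)]:
    a,b=g(S,q),g(T,q); print(q,tri([(S,a),(T,b)]),atz(S,a,z),atz(T,b,z))
for uv in ([176.7,270.9],[210.6,235.3]): print("S cup",atz(S,uv,.0375))
for uv in ([254.2,226.4],[216.8,210.9],[173,239.7]): print("T cup",atz(T,uv,.0375))
for n,p in (("S",S),("T",T)):
  for d in bot.silhouettes(p,"cup_mid"):
    ys,xs=np.nonzero(d["pixels"]); print(n,np.round(d["centre"]),round(d["confidence"],2),xs.min(),xs.max(),ys.min(),ys.max(),len(xs))
  for q in ["spice_jar","salt_shaker","orange_big","orange_small","powder_bottle"]:
    print(n,q,[(np.round(atz(p,d["centre"],0),3).tolist(),round(d["confidence"],2)) for d in bot.pinpoint(p,q)[:2]])
```

```text
cup_stand [ 0.461 -0.134  0.018] [ 0.449 -0.118  0.03 ] [ 0.455 -0.133  0.03 ]
gate_handle [ 0.575 -0.218  0.168] [ 0.566 -0.211  0.172] [ 0.574 -0.216  0.172]
gate_mark [ 0.573 -0.25   0.176] [ 0.59  -0.26   0.172] [ 0.569 -0.254  0.172]
nut_a_mid [ 0.581 -0.131  0.138] [ 0.553 -0.11   0.151] [ 0.58  -0.126  0.151]
S cup [0.471 0.342 0.037]
S cup [0.552 0.148 0.037]
T cup [ 0.457 -0.008  0.038]
T cup [0.566 0.136 0.038]
T cup [0.467 0.339 0.038]
S [214. 235.] 0.8 205 219 224 243 252
S [268. 232.] 0.69 259 271 221 240 219
S [176. 269.] 0.67 165 186 256 286 569
S spice_jar [([0.48, 0.107, 0.0], 0.71), ([0.446, 0.208, 0.0], 0.68)]
S salt_shaker [([0.444, 0.215, 0.0], 0.87), ([0.792, -0.357, 0.0], 0.3)]
S orange_big []
S orange_small [([0.568, 0.231, 0.0], 0.53)]
S powder_bottle []
T [171. 238.] 0.64 163 178 229 246 214
T [216. 211.] 0.64 213 223 203 217 135
T [256. 224.] 0.59 251 260 219 233 120
T spice_jar [([0.481, 0.109, 0.0], 0.65)]
T salt_shaker [([0.448, 0.217, 0.0], 0.55)]
T orange_big [([0.583, 0.429, 0.0], 0.49)]
T orange_small [([0.569, 0.248, -0.0], 0.51)]
T powder_bottle [([0.509, -0.531, 0.0], 0.64)]
```

The pictures show three blue cups: A at scene (176,270) / top (171,239), B at scene (212,234) / top (217,211), and C at scene (265,231) / top (256,226). A's silhouette is 30 px high, the others about 20 px, at similar distances. That makes A the largest, and it sits near world (0.469, 0.341), left of the rail with the microwave behind it. The rail is at scene (270,200). I'll confirm in one crop.

Run:
```python
from h import *
im=cv2.imread("pics/s1.png")[150:300,150:320]
cv2.imwrite("pics/c1.png",cv2.resize(im,None,fx=4,fy=4,interpolation=cv2.INTER_CUBIC))
```

```text
(no output)
```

View pics/c1.png

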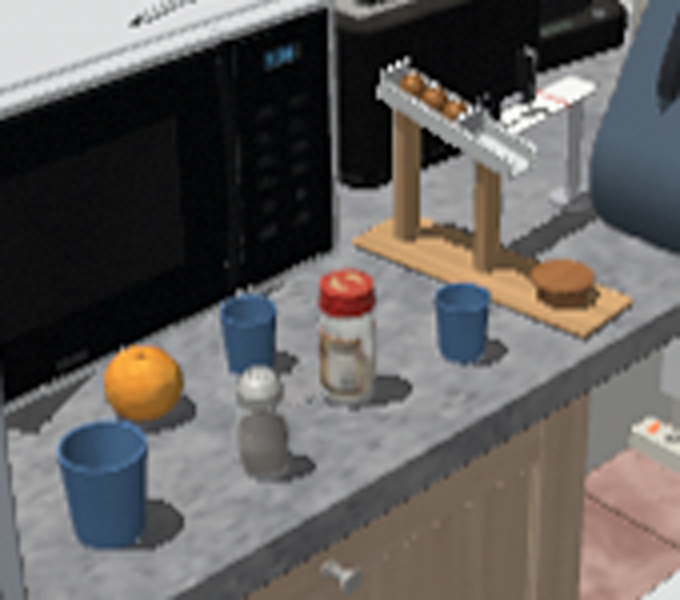

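Emit:
{"fn": "play_rows", "kwargs": {"moves": [[[35,-21,-16,0,0,0.022],[35,-21,-16,0,0,0.022],[35,-21,-16,0,0,0.022],[35,-21,-16,0,0,0.022],[35,-21,-16,0,0,0.022]]], "fingers": 1}}

```text
time_s: 2.3
position: [0.2954, -0.4721, 0.3173]
tcp_rot: [[0.993, 0.117, 0.0], [0.117, -0.993, -0.0], [0.0, 0.0, -1.0]]
force: [0.1, -0.4, 0.1]
opening: 0.999
grasp_force: 0.0
```

Emit:
{"fn": "play_rows", "kwargs": {"moves": [[[35,-21,-15,0,0,0.022],[35,-21,-15,0,0,0.022],[35,-21,-15,0,0,0.022],[0,0,0,0,0,0]]]}}

```text
time_s: 2.7
position: [0.3969, -0.3983, 0.3642]
tcp_rot: [[0.998, 0.059, 0.005], [0.059, -0.998, -0.003], [0.005, 0.003, -1.0]]
force: [-0.1, -0.4, 0.4]
opening: 1.0
grasp_force: 0.0
```

The crop confirms it: cup A, at the lower left (crop (105,485), scene (176,271)), is clearly larger than the two small cups. Next I move over the rail area for a wrist view on the way to the cup.

Emit:
{"fn": "play_rows", "kwargs": {"moves": [[[10,-42,0,0,0,0],[10,-42,0,0,0,0],[10,-42,0,0,0,0],[10,-42,0,0,0,0],[10,-42,0,0,0,0]]]}}

```text
time_s: 3.2
position: [0.4311, -0.1872, 0.3612]
tcp_rot: [[0.999, 0.052, -0.0], [0.052, -0.999, -0.0], [-0.0, 0.0, -1.0]]
force: [0.4, 0.6, 1.0]
opening: 0.998
grasp_force: 0.0
```

Emit:
{"fn": "play_rows", "kwargs": {"moves": [[[10,-42,0,0,0,0],[10,-42,0,0,0,0],[0,0,0,0,0,0],[0,0,0,0,0,0]]]}}

```text
time_s: 3.6
position: [0.447, -0.1032, 0.3615]
tcp_rot: [[0.998, 0.055, -0.0], [0.055, -0.998, -0.001], [-0.0, 0.001, -1.0]]
force: [-0.2, -0.1, -0.2]
opening: 1.001
grasp_force: 0.0
```

```bash
cat >> h.py <<'E'
def wray(p,uv):
    d=np.array([uv[0]-p["cx"],uv[1]-p["cy"]],float);r=np.hypot(*d);th=r/p["fx"];d=d/max(r,1e-9)
    R=np.array(p["R"]);return -R.T@np.array(p["t"]), R.T@np.array([np.sin(th)*d[0],np.sin(th)*d[1],np.cos(th)])
def watz(p,uv,z):
    c,d=wray(p,uv); return c+d*(z-c[2])/d[2]
def wproj(p,X):
    c=np.array(p["R"])@np.array(X)+np.array(p["t"]);r=np.hypot(c[0],c[1]);th=np.arctan2(r,c[2])
    return np.array([p["cx"]+p["fx"]*th*c[0]/r,p["cy"]+p["fy"]*th*c[1]/r])
E
python3 - <<'E'
from h import *
np.set_printoptions(precision=4,suppress=True)
W=bot.capture("wrist");cv2.imwrite("pics/w1.png",cv2.resize(W["image"],(800,600)))
print(bot.read_state()["position"],bot.read_state()["joint_positions"],-np.array(W["R"]).T@W["t"],W["fx"],W["R"][2])
for q,z in [("cup_stand",.03),("gate_handle",.172),("gate_mark",.172),("nut_a_mid",.151)]:
    print(q,[(np.round(d["centre"],1).tolist(),watz(W,d["centre"],z),round(d["confidence"],2)) for d in bot.pinpoint(W,q)[:2]])
E
```

```text
[ 0.4471 -0.104   0.3615] [-27.0564   8.9074  94.5612  -0.0602  76.5173  59.9218] [ 0.516  -0.0994  0.5084] 297.3186396354542 [-0.2525 -0.0158 -0.9675]
cup_stand [([275.0, 149.7], array([ 0.4521, -0.1378,  0.03  ]), 0.6), ([274.0, 144.1], array([ 0.4612, -0.1355,  0.03  ]), 0.35)]
gate_handle [([350.7, 73.5], array([ 0.567 , -0.2088,  0.172 ]), 0.8)]
gate_mark [([387.4, 74.3], array([ 0.5731, -0.2561,  0.172 ]), 0.79), ([274.6, 144.3], array([ 0.4773, -0.1255,  0.172 ]), 0.64)]
nut_a_mid [([280.7, 61.7], array([ 0.5754, -0.1284,  0.151 ]), 0.7)]
```

View pics/w1.png

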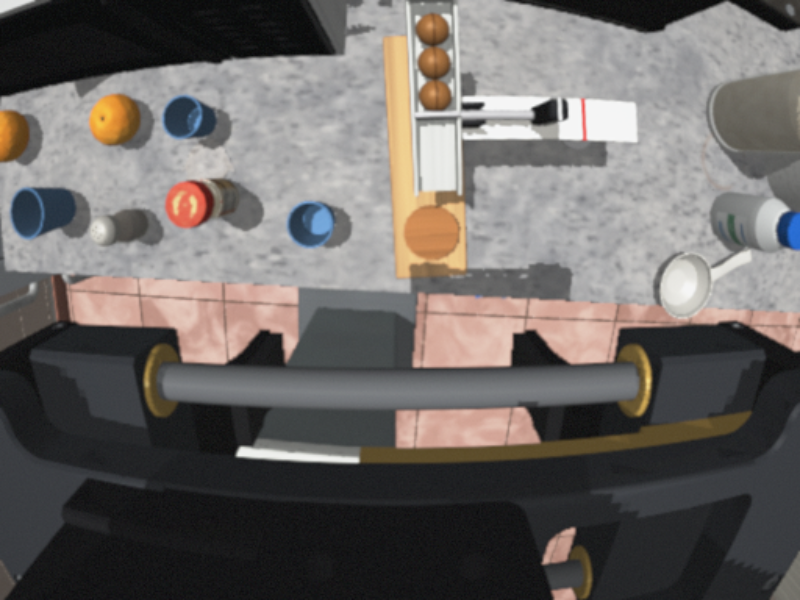

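Wrist view: the stand is at display (432,232), the nuts at (435,95), (434,62) and (432,30), the red mark line at (584,119), and the handle near (560,110). I'll fit the rail pose to all of these.

Run:
```python
from h import *
from scipy.optimize import least_squares
np.set_printoptions(precision=4,suppress=True)
W=bot.capture("wrist")
s=.64
obs=[((0,0,.03),(432*s,232*s)),((0,0,.03),(275,149.7)),((.124,0,.151),(435*s,95*s)),((.149,0,.158),(434*s,62*s)),((.175,0,.164),(432*s,30*s)),((.124,0,.151),(280.7,61.7)),
((.108,-.130,.127),(584*s,119*s)),((.108,-.130,.172),(387.4,74.3)),((.108,-.085,.172),(350.7,73.5))]
def P(v,X): 
    c,n=np.cos(v[2]),np.sin(v[2]); return np.array([v[0]+c*X[0]-n*X[1],v[1]+n*X[0]+c*X[1],X[2]])
f=lambda v:np.concatenate([wproj(W,P(v,X))-u for X,u in obs])
r=least_squares(f,[.456,-.134,.05],loss="soft_l1")
print(r.x[:2],np.degrees(r.x[2])); print(f(r.x).reshape(-1,2))
for X in [(.108,-.085,.172),(.108,-.13,.172)]: print(P(r.x,X))
# cups (A) mid height estimate from wrist
for d in bot.pinpoint(W,"cup_mid")[:4]: print(np.round(d["centre"],1),watz(W,d["centre"],.0375),round(d["confidence"],2))
```

```text
[ 0.4523 -0.1401] 5.833776906839857
[[-0.8644  1.1861]
 [ 0.6156 -0.0339]
 [-0.1029  0.545 ]
 [-0.1515  0.3935]
 [ 0.2201 -1.0704]
 [-2.4029 -0.355 ]
 [-0.1207  1.0468]
 [ 0.3545 -0.2438]
 [ 2.4654 -1.0908]]
[ 0.5683 -0.2137  0.172 ]
[ 0.5729 -0.2585  0.172 ]
[197.7 140.4] [ 0.4626 -0.014   0.0375] 0.79
[ 29.8 133.5] [0.4751 0.3347 0.0375] 0.76
[119.8  77.4] [0.5674 0.1251 0.0375] 0.56
```

Emit:
{"fn": "play_rows", "kwargs": {"moves": [[[0,-44,0,0,0,0],[0,-44,0,0,0,0],[0,-44,0,0,0,0],[0,-44,0,0,0,0],[0,-44,0,0,0,0]]]}}

```text
time_s: 4.45
position: [0.4356, 0.1174, 0.3617]
tcp_rot: [[0.999, 0.051, 0.001], [0.051, -0.999, -0.0], [0.001, 0.0, -1.0]]
force: [0.7, 0.5, -1.0]
opening: 1.002
grasp_force: 0.0
```

Emit:
{"fn": "play_rows", "kwargs": {"moves": [[[0,-44,0,0,0,0],[0,-44,0,0,0,0],[0,-44,0,0,0,0],[0,-44,0,0,0,0],[0,-44,0,0,0,0]]]}}

```text
time_s: 4.95
position: [0.4242, 0.3375, 0.3615]
tcp_rot: [[0.999, 0.052, 0.0], [0.052, -0.999, -0.0], [0.0, 0.0, -1.0]]
force: [0.8, -0.6, 0.5]
opening: 0.999
grasp_force: 0.0
```

Run:
```python
from h import *
np.set_printoptions(precision=4,suppress=True)
W=bot.capture("wrist");cv2.imwrite("pics/w2.png",W["image"])
print(bot.read_state()["position"],bot.read_state()["joint_positions"])
for d in bot.pinpoint(W,"cup_mid")[:4]: print(np.round(d["centre"],1),watz(W,d["centre"],.0375),round(d["confidence"],2))
for d in bot.silhouettes(W,"cup_mid")[:3]:
    ys,xs=np.nonzero(d["pixels"]); print("sil",np.round(d["centre"]),round(d["confidence"],2),xs.min(),xs.max(),ys.min(),ys.max(),len(xs))
```

```text
[0.4237 0.3438 0.3615] [ 27.1239  16.691   83.9548   0.3641  79.1387 113.8394]
[380.9  72.4] [0.574  0.1342 0.0375] 0.94
[442.3 146.1] [ 0.4622 -0.0077  0.0375] 0.62
[251.  120.7] [0.4746 0.3444 0.0375] 0.6
sil [255. 124.] 0.93 230 273 103 146 1492
sil [383.  74.] 0.77 366 401 61 89 780
sil [446. 146.] 0.72 428 460 136 162 697
```

View pics/w2.png

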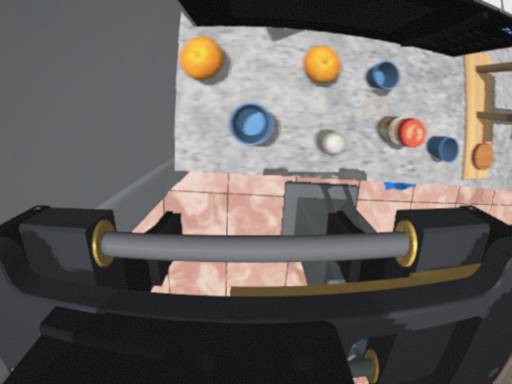

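Wrist view: the large cup is at (251,124), and the nearest thing is the salt shaker at (331,143). I'll fit the cup model (two rings) to its silhouette.

```bash
cat >> h.py <<'E'
def cupfit(p,mask,pr,x0,zb=0.):
    from scipy.optimize import minimize
    a=np.linspace(0,2*np.pi,40)
    def iou(v):
        pts=np.array([pr(p,(v[0]+r*np.cos(t),v[1]+r*np.sin(t),z)) for r,z in((.0255,zb),(.032,zb+.075)) for t in a])
        h=cv2.convexHull((pts*16).astype(np.int32));m=np.zeros(mask.shape,np.uint8);cv2.fillConvexPoly(m,h,1,shift=4)
        m=m>0;return -(m&mask).sum()/(m|mask).sum()
    r=minimize(iou,x0,method="Nelder-Mead",options=dict(initial_simplex=[x0,[x0[0]+.01,x0[1]],[x0[0],x0[1]+.01]]))
    return r.x,-r.fun
E
python3 - <<'E'
from h import *
np.set_printoptions(precision=4,suppress=True)
W=bot.capture("wrist")
d=min(bot.silhouettes(W,"cup_mid"),key=lambda d:abs(d["centre"][0]-252))
print(cupfit(W,d["pixels"],wproj,[.474,.344]))
T=bot.capture("top");d=min(bot.silhouettes(T,"cup_mid"),key=lambda d:abs(d["centre"][0]-171))
print(cupfit(T,d["pixels"],proj,[.474,.344]))
s=bot.read_state();print(s["position"],s["tcp_rot"][0])
E
```

```text
(array([0.4718, 0.3417]), np.float64(0.9324410452517528))
(array([0.474, 0.344]), np.float64(-0.0))
[0.4243 0.3347 0.3614] [ 0.9987  0.0508 -0.0004]
```

Emit:
{"fn": "play_rows", "kwargs": {"moves": [[[12,-1,40,0,0,-0.0125],[12,-1,40,0,0,-0.0125],[12,-1,40,0,0,-0.0125],[12,-1,40,0,0,-0.0125],[0,0,0,0,0,0]]]}}

```text
time_s: 5.8
position: [0.47, 0.3402, 0.1963]
tcp_rot: [[0.995, 0.099, -0.01], [0.099, -0.995, -0.005], [-0.011, 0.004, -1.0]]
force: [-0.5, -0.5, -0.3]
opening: 0.996
grasp_force: 0.0
```

Emit:
{"fn": "play_rows", "kwargs": {"moves": [[[0,0,0,0,0,0],[0,0,0,0,0,0]]]}}

```text
time_s: 6.0
position: [0.4727, 0.3435, 0.204]
tcp_rot: [[0.995, 0.102, 0.003], [0.102, -0.995, 0.002], [0.004, -0.001, -1.0]]
force: [-0.5, -0.1, 0.4]
opening: 0.999
grasp_force: 0.0
```

Run:
```python
from h import *
np.set_printoptions(precision=4,suppress=True)
W=bot.capture("wrist");cv2.imwrite("pics/w3.png",W["image"])
for d in bot.silhouettes(W,"cup_mid")[:3]: print(d["centre"],cupfit(W,d["pixels"],wproj,[.472,.342]))
for d in bot.pinpoint(W,"cup_mid")[:3]: print(np.round(d["centre"],1),watz(W,d["centre"],.0375),round(d["confidence"],2))
s=bot.read_state();print(s["position"],s["tcp_rot"][0],s["tcp_rot"][1])
```

```text
[255.3, 181.0] (array([0.4725, 0.342 ]), np.float64(0.9236012496449872))
[439.3, 115.3] (array([0.472, 0.342]), np.float64(-0.0))
[502.3, 204.8] (array([0.472, 0.342]), np.float64(-0.0))
[254.3 175.4] [0.4712 0.3429 0.0375] 0.84
[493.6 205.5] [ 0.4654 -0.005   0.0375] 0.67
[434.3 113.4] [0.5698 0.1378 0.0375] 0.59
[0.4723 0.3439 0.2041] [0.9947 0.1026 0.004 ] [ 0.1026 -0.9947  0.0019]
```

View pics/w3.png

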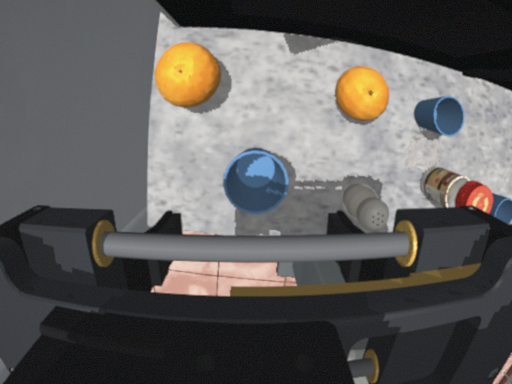

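The cup is at (255,181), centred between the fingers and matching the fit of (0.472, 0.342). I'll descend and grip.

Emit:
{"fn": "play_rows", "kwargs": {"moves": [[[0,0,30,0,0,0],[0,0,30,0,0,0],[0,0,30,0,0,0],[0,0,30,0,0,0],[0,1,26,0,0,0]]]}}

```text
time_s: 6.65
position: [0.4721, 0.3431, 0.0558]
tcp_rot: [[0.995, 0.103, 0.002], [0.103, -0.995, 0.001], [0.002, -0.001, -1.0]]
force: [-0.8, 0.8, -0.0]
opening: 0.999
grasp_force: 0.0
```

Emit:
{"fn": "play_rows", "kwargs": {"moves": [[[0,0,0,0,0,0],[0,0,0,0,0,0],[0,0,0,0,0,0]]]}}

```text
time_s: 6.95
position: [0.4731, 0.3434, 0.0576]
tcp_rot: [[0.995, 0.103, 0.004], [0.103, -0.995, 0.002], [0.004, -0.001, -1.0]]
force: [-0.1, -0.5, -0.1]
opening: 1.004
grasp_force: 0.0
```

Emit:
{"fn": "play_rows", "kwargs": {"moves": [[[0,0,0,0,0,0],[0,0,0,0,0,0],[0,0,0,0,0,0],[0,0,0,0,0,0],[0,0,0,0,0,0]]], "fingers": -1}}

```text
time_s: 7.45
position: [0.4719, 0.3425, 0.056]
tcp_rot: [[0.995, 0.103, 0.0], [0.103, -0.995, -0.0], [0.0, 0.0, -1.0]]
force: [-0.8, -0.8, 3.1]
opening: 0.711
grasp_force: 29.6
```

Emit:
{"fn": "play_rows", "kwargs": {"moves": [[[0,0,0,0,0,0],[0,0,0,0,0,0],[0,0,0,0,0,0]]]}}

```text
time_s: 7.75
position: [0.4719, 0.3425, 0.056]
tcp_rot: [[0.995, 0.103, 0.0], [0.103, -0.995, -0.0], [0.0, 0.0, -1.0]]
force: [-0.5, -1.3, 5.0]
opening: 0.706
grasp_force: 29.6
```

Emit:
{"fn": "play_rows", "kwargs": {"moves": [[[0,0,-20,0,0,0],[0,0,-40,0,0,0],[0,0,-40,0,0,0],[0,0,-40,0,0,0],[0,0,-40,0,0,0]]]}}

```text
time_s: 8.25
position: [0.4709, 0.3424, 0.2362]
tcp_rot: [[0.995, 0.103, -0.002], [0.103, -0.995, -0.0], [-0.002, 0.0, -1.0]]
force: [0.9, 1.3, -1.4]
opening: 0.712
grasp_force: 29.7
```

Emit:
{"fn": "play_rows", "kwargs": {"moves": [[[-3,20,0,0,0,0],[-6,40,0,0,0,0],[-6,40,0,0,0,0],[-6,40,0,0,0,0],[-6,40,0,0,0,0]]]}}

```text
time_s: 8.75
position: [0.4624, 0.1595, 0.2349]
tcp_rot: [[0.995, 0.103, -0.001], [0.103, -0.995, 0.0], [-0.001, -0.0, -1.0]]
force: [1.3, -0.5, -1.8]
opening: 0.708
grasp_force: 29.7
```

Emit:
{"fn": "play_rows", "kwargs": {"moves": [[[-6,40,0,0,0,0],[-6,40,0,0,0,0],[-6,40,0,0,0,0],[-6,40,0,0,0,0],[-6,40,0,0,0,0]]]}}

```text
time_s: 9.25
position: [0.4533, -0.0425, 0.235]
tcp_rot: [[0.995, 0.103, -0.001], [0.103, -0.995, 0.001], [-0.001, -0.001, -1.0]]
force: [1.0, -0.2, -1.7]
opening: 0.711
grasp_force: 29.7
```

Emit:
{"fn": "play_rows", "kwargs": {"moves": [[[-6,40,0,0,0,0],[-6,35,0,0,0,0],[-3,23,0,0,0,0],[0,0,0,0,0,0],[0,0,0,0,0,0]]]}}

```text
time_s: 9.75
position: [0.4485, -0.1401, 0.2349]
tcp_rot: [[0.995, 0.101, -0.001], [0.101, -0.995, 0.002], [-0.001, -0.002, -1.0]]
force: [-0.4, 0.7, -1.1]
opening: 0.71
grasp_force: 29.7
```

Run:
```python
from h import *
np.set_printoptions(precision=4,suppress=True)
W=bot.capture("wrist");cv2.imwrite("pics/w4.png",cv2.resize(W["image"],(800,600)))
s=bot.read_state();print(s["position"],s["tcp_rot"][0],s["opening"],s["joint_positions"])
for q,z in [("cup_stand",.03),("gate_handle",.172),("gate_mark",.172),("nut_a_mid",.151)]:
    print(q,[(np.round(d["centre"],1).tolist(),watz(W,d["centre"],z),round(d["confidence"],2)) for d in bot.pinpoint(W,q)[:2]])
```

```text
[ 0.4485 -0.1394  0.2349] [ 0.9947  0.1024 -0.0016] 0.7101564801991048 [-30.9611  18.4884 103.7473   0.042   57.8902  53.1413]
cup_stand [([252.6, 164.3], array([ 0.451 , -0.1382,  0.03  ]), 0.59)]
gate_handle [([362.6, 52.4], array([ 0.5697, -0.2073,  0.172 ]), 0.56)]
gate_mark [([419.8, 62.0], array([ 0.5735, -0.2565,  0.172 ]), 0.77)]
nut_a_mid [([250.2, 34.6], array([ 0.5756, -0.1244,  0.151 ]), 0.79), ([32.0, 141.8], array([0.4782, 0.0768, 0.151 ]), 0.49)]
```

View pics/w4.png

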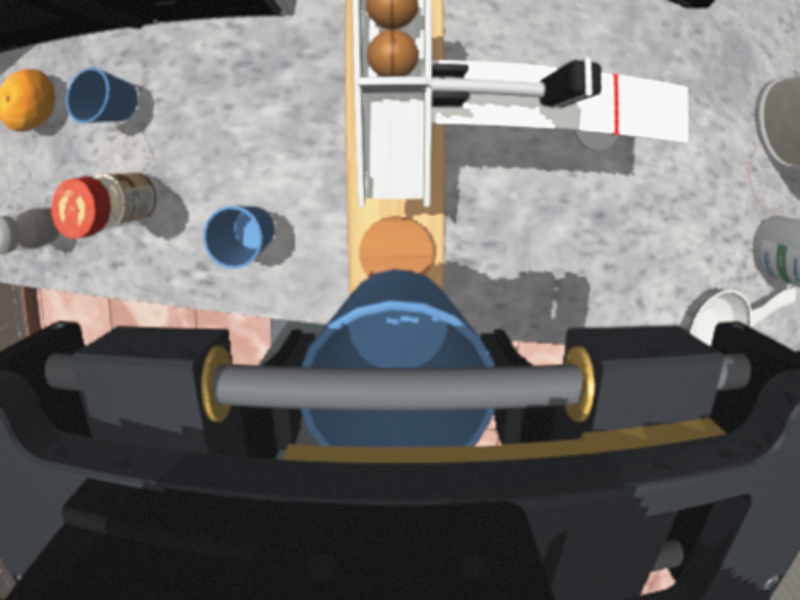

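Wrist view: the cup is held, mouth at (400,370). The stand disc is at (397,250) with edges 358 and 436 and top 217. The trough end corners are at (363,205) and (428,205), nut a at (391,52), and the mark line at (616,104). I'll refit the rail pose.

Run:
```python
from h import *
from scipy.optimize import least_squares
np.set_printoptions(precision=4,suppress=True)
W=bot.capture("wrist"); s=.64
obs=[((.124,0,.151),(391*s,52*s)),((.108,-.130,.127),(616*s,104*s)),((.108,-.112,.127),(615*s,73*s)),((.108,-.148,.127),(617*s,135*s)),
((.048,.019,.135),(363*s,205*s)),((.048,-.019,.135),(428*s,205*s))][:]
obs[2:4]=[((.126,-.130,.127),(615*s,73*s)),((.090,-.130,.127),(617*s,135*s))]
def P(v,X):
    c,n=np.cos(v[2]),np.sin(v[2]); return np.array([v[0]+c*X[0]-n*X[1],v[1]+n*X[0]+c*X[1],X[2]])
a=np.linspace(0,2*np.pi,180)
def disc(v): 
    q=np.array([wproj(W,(v[0]+.029*np.cos(t),v[1]+.029*np.sin(t),.03)) for t in a]); return np.array([q[:,0].min()-358*s,q[:,0].max()-436*s,q[:,1].min()-217*s])
f=lambda v:np.concatenate([disc(v)]+[wproj(W,P(v,X))-u for X,u in obs])
r=least_squares(f,[.452,-.139,.09],loss="soft_l1",diff_step=1e-3)
print(r.x[:2],np.degrees(r.x[2])); print(f(r.x)[:3],f(r.x)[3:].reshape(-1,2))
d=least_squares(disc,[.452,-.139],diff_step=1e-3);print("disc only",d.x)
for X in [(.108,-.085,.172),(.108,-.13,.172)]: print(P(r.x,X))
```

```text
[ 0.4525 -0.139 ] 7.137693214981866
[ 0.8374 -1.0265  0.8725] [[ 0.4953  2.228 ]
 [-0.048  -0.1349]
 [-0.0765  0.8758]
 [-0.3873 -0.809 ]
 [-2.365  -0.5021]
 [ 1.7576 -1.4334]]
disc only [ 0.4535 -0.139 ]
[ 0.5702 -0.2099  0.172 ]
[ 0.5758 -0.2546  0.172 ]
```

Emit:
{"fn": "play_rows", "kwargs": {"moves": [[[4,0,20,0,0,0],[0,0,30,0,0,0],[0,0,30,0,0,0],[0,0,30,0,0,0],[0,0,20,0,0,0]]]}}

```text
time_s: 10.55
position: [0.4527, -0.139, 0.104]
tcp_rot: [[0.995, 0.104, -0.001], [0.104, -0.995, 0.001], [-0.001, -0.001, -1.0]]
force: [-0.2, -0.2, -1.8]
opening: 0.715
grasp_force: 29.7
```

Emit:
{"fn": "play_rows", "kwargs": {"moves": [[[0,0,8,0,0,0],[0,0,4,0,0,0],[0,0,2,0,0,0],[0,0,0,0,0,0],[0,0,0,0,0,0]]]}}

```text
time_s: 11.05
position: [0.4537, -0.1402, 0.0924]
tcp_rot: [[0.995, 0.103, 0.002], [0.103, -0.995, -0.001], [0.002, 0.001, -1.0]]
force: [-1.2, -0.6, -1.6]
opening: 0.714
grasp_force: 29.7
```

Emit:
{"fn": "play_rows", "kwargs": {"moves": [[[0,0,1,0,0,0],[0,0,1,0,0,0],[0,0,1,0,0,0],[0,0,0,0,0,0],[0,0,0,0,0,0]]]}}

```text
time_s: 11.55
position: [0.453, -0.1399, 0.0885]
tcp_rot: [[0.995, 0.103, -0.0], [0.103, -0.995, 0.0], [-0.0, -0.0, -1.0]]
force: [-0.2, -0.2, -1.2]
opening: 0.711
grasp_force: 29.7
```

Emit:
{"fn": "play_rows", "kwargs": {"moves": [[[0,0,1,0,0,0],[0,0,1,0,0,0],[0,0,0,0,0,0]]]}}

```text
time_s: 11.85
position: [0.453, -0.1399, 0.0864]
tcp_rot: [[0.995, 0.103, -0.0], [0.103, -0.995, 0.0], [-0.0, -0.0, -1.0]]
force: [-0.7, 0.5, -1.6]
opening: 0.71
grasp_force: 29.7
```

Emit:
{"fn": "play_rows", "kwargs": {"moves": [[[0,0,1,0,0,0],[0,0,0,0,0,0],[0,0,0,0,0,0]]]}}

```text
time_s: 12.15
position: [0.4532, -0.1399, 0.0859]
tcp_rot: [[0.995, 0.103, 0.0], [0.103, -0.995, -0.0], [0.0, 0.0, -1.0]]
force: [-1.4, 0.3, 4.3]
opening: 0.713
grasp_force: 29.6
```

The cup touches down at the expected height, so I release and rise straight up.

Emit:
{"fn": "play_rows", "kwargs": {"moves": [[[0,0,0,0,0,0],[0,0,0,0,0,0],[0,0,0,0,0,0],[0,0,0,0,0,0],[0,0,0,0,0,0]]], "fingers": 1}}

```text
time_s: 12.65
position: [0.4531, -0.1399, 0.0854]
tcp_rot: [[0.995, 0.103, -0.0], [0.103, -0.995, 0.0], [-0.0, -0.0, -1.0]]
force: [0.7, -0.8, 0.4]
opening: 0.986
grasp_force: 0.0
```

Emit:
{"fn": "play_rows", "kwargs": {"moves": [[[0,0,-10,0,0,0],[0,0,-25,0,0,0],[0,0,-40,0,0,0],[0,0,-40,0,0,0],[0,0,-40,0,0,0]]]}}

```text
time_s: 13.15
position: [0.4527, -0.1396, 0.2427]
tcp_rot: [[0.995, 0.103, 0.0], [0.103, -0.995, -0.0], [0.0, 0.0, -1.0]]
force: [1.1, -0.1, -0.7]
opening: 0.999
grasp_force: 0.0
```

Emit:
{"fn": "play_rows", "kwargs": {"moves": [[[0,0,-30,0,0,0],[0,0,-30,0,0,0],[0,0,0,0,0,0],[0,0,0,0,0,0]]]}}

```text
time_s: 13.55
position: [0.453, -0.1398, 0.3014]
tcp_rot: [[0.995, 0.103, 0.002], [0.103, -0.995, -0.001], [0.001, 0.001, -1.0]]
force: [-1.0, 0.4, -0.1]
opening: 1.001
grasp_force: 0.0
```

Run:
```python
from h import *
np.set_printoptions(precision=4,suppress=True)
W=bot.capture("wrist");cv2.imwrite("pics/w5.png",cv2.resize(W["image"],(800,600)))
s=bot.read_state();print(s["position"],s["tcp_rot"][0],s["opening"],s["joint_positions"])
for d in bot.silhouettes(W,"cup_mid")[:3]: print(d["centre"],d["confidence"],cupfit(W,d["pixels"],wproj,[.453,-.139],.03))
for q,z in [("gate_handle",.172),("gate_mark",.172)]:
    print(q,[(np.round(d["centre"],1).tolist(),watz(W,d["centre"],z),round(d["confidence"],2)) for d in bot.pinpoint(W,q)[:2]])
```

```text
[ 0.4524 -0.1395  0.3003] [ 0.9947  0.1027 -0.0008] 1.0001456840220444 [-30.6952  13.8406  98.306   -0.0031  67.9065  53.4137]
[165.2, 144.7] 0.79 (array([ 0.453, -0.139]), np.float64(-0.0))
[85.6, 68.8] 0.68 (array([ 0.453, -0.139]), np.float64(-0.0))
[256.0, 165.1] 0.57 (array([ 0.454 , -0.1409]), np.float64(0.9326758147512865))
gate_handle [([337.2, 69.4], array([ 0.5697, -0.2068,  0.172 ]), 0.83)]
gate_mark [([383.3, 74.2], array([ 0.5741, -0.2546,  0.172 ]), 0.96)]
```

View pics/w5.png

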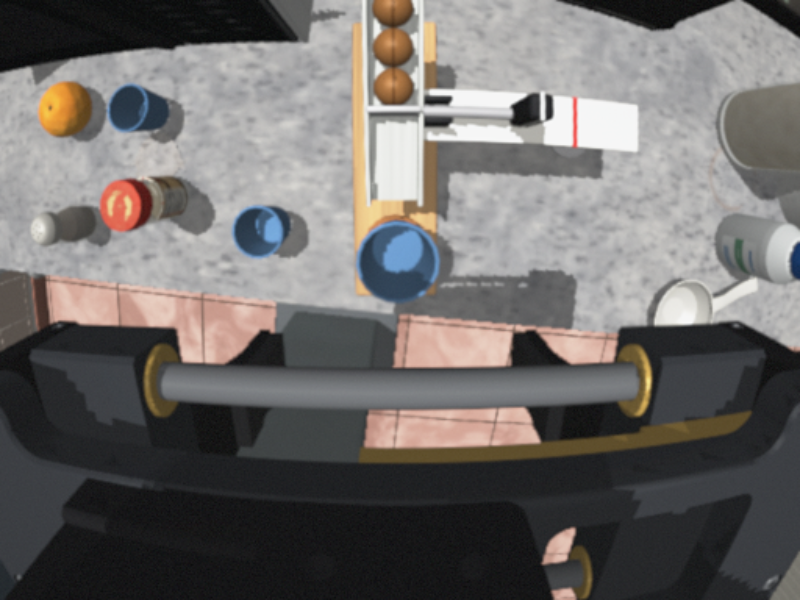

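Wrist view: the cup stands upright on the stand at (398,260), fit (0.454, -0.140). The handle is at (540,108) and the red mark at (575,122). Next I turn the tool 90° and go above the handle.

Emit:
{"fn": "play_rows", "kwargs": {"moves": [[[0,0,0,0,0,-0.144],[0,0,0,0,0,-0.144],[0,0,0,0,0,-0.144],[0,0,0,0,0,-0.144],[0,0,0,0,0,-0.144]]]}}

```text
time_s: 14.25
position: [0.4526, -0.1396, 0.2993]
tcp_rot: [[0.676, 0.737, -0.003], [0.737, -0.676, 0.002], [-0.001, -0.003, -1.0]]
force: [0.3, -0.3, 0.3]
opening: 0.998
grasp_force: 0.0
```

Emit:
{"fn": "play_rows", "kwargs": {"moves": [[[0,0,0,0,0,-0.144],[0,0,0,0,0,-0.144],[0,0,0,0,0,-0.144],[0,0,0,0,0,-0.144],[0,0,0,0,0,-0.144]]]}}

```text
time_s: 14.75
position: [0.4526, -0.1396, 0.2992]
tcp_rot: [[0.022, 1.0, -0.003], [1.0, -0.022, 0.002], [0.002, -0.003, -1.0]]
force: [-0.0, 0.1, 0.6]
opening: 1.004
grasp_force: 0.0
```

Emit:
{"fn": "play_rows", "kwargs": {"moves": [[[0,0,0,0,0,-0.144],[-21,27,0,0,0,0],[-21,27,0,0,0,0],[-21,27,0,0,0,0],[-21,27,0,0,0,0]]]}}

```text
time_s: 15.25
position: [0.5707, -0.2112, 0.2989]
tcp_rot: [[-0.116, 0.993, -0.003], [0.993, 0.116, 0.002], [0.002, -0.002, -1.0]]
force: [0.6, -0.7, 0.5]
opening: 1.004
grasp_force: 0.0
```

Emit:
{"fn": "play_rows", "kwargs": {"moves": [[[0,0,0,0,0,0],[0,0,0,0,0,0]]]}}

```text
time_s: 15.45
position: [0.5696, -0.2107, 0.2985]
tcp_rot: [[-0.115, 0.993, -0.004], [0.993, 0.115, 0.002], [0.003, -0.003, -1.0]]
force: [0.1, -1.0, -0.0]
opening: 0.998
grasp_force: 0.0
```

Run:
```python
from h import *
np.set_printoptions(precision=4,suppress=True)
W=bot.capture("wrist");cv2.imwrite("pics/w6.png",cv2.resize(W["image"],(800,600)))
S=bot.capture("scene");T=bot.capture("top")
s=bot.read_state();print(s["position"],s["tcp_rot"][0],s["opening"],s["joint_positions"])
for q,z in [("gate_handle",.172),("gate_mark",.172),("nut_a_mid",.151)]:
  for n,p,f in (("W",W,watz),("S",S,atz),("T",T,atz)):
    print(q,n,[(np.round(d["centre"],1).tolist(),f(p,d["centre"],z),round(d["confidence"],2)) for d in bot.pinpoint(p,q)[:2]])
```

```text
[ 0.5689 -0.21    0.2999] [-0.1159  0.9933 -0.0021] 0.9977244796705229 [-30.8065  25.1778  80.3862   0.0025  74.5805 -37.4632]
gate_handle W [([251.8, 183.5], array([ 0.5673, -0.2122,  0.172 ]), 0.77)]
gate_handle S [([284.0, 167.5], array([ 0.5548, -0.2093,  0.172 ]), 0.64)]
gate_handle T [([296.0, 177.6], array([ 0.5774, -0.2137,  0.172 ]), 0.67)]
gate_mark W [([254.8, 225.3], array([ 0.5751, -0.2544,  0.172 ]), 0.83), ([255.4, 182.1], array([ 0.5706, -0.2105,  0.172 ]), 0.39)]
gate_mark S [([282.0, 164.0], array([ 0.5822, -0.2284,  0.172 ]), 0.77)]
gate_mark T [([306.3, 176.9], array([ 0.5717, -0.257 ,  0.172 ]), 0.89)]
nut_a_mid W [([269.8, 92.1], array([ 0.5746, -0.1239,  0.151 ]), 0.69)]
nut_a_mid S [([259.1, 175.3], array([ 0.6024, -0.1275,  0.151 ]), 0.43), ([267.2, 175.8], array([ 0.5786, -0.1455,  0.151 ]), 0.38)]
nut_a_mid T [([203.7, 239.0], array([0.3865, 0.2098, 0.151 ]), 0.56), ([276.8, 181.0], array([ 0.5909, -0.1347,  0.151 ]), 0.43)]
```

View pics/w6.png

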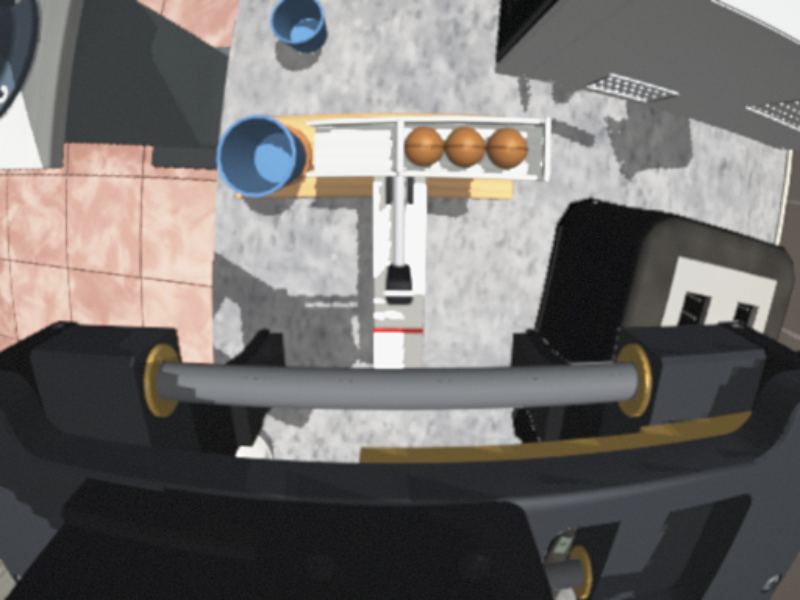

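Wrist view: the handle is at (398,283), centred between the fingers, with the red line at (398,330). A toaster at (560–790, 200–350) lies on the far side, so I check its clearance before descending.

Run:
```python
from h import *
np.set_printoptions(precision=3,suppress=True)
W=bot.capture("wrist");T=bot.capture("top"); s=.64
for n,uv in (("near-left edge",(560,205)),("left low",(537,370)),("mid",(645,222)),("handle top",(398,290)),("line",(398,330))):
    print(n,[watz(W,(uv[0]*s,uv[1]*s),z)[:2] for z in (.0,.127,.15,.19,.2,.22)])
for uv in ((266,147),(267,168),(328,160),(327,141)): print(uv,[atz(T,uv,z)[:2] for z in (0,.15,.2)])
```

```text
near-left edge [array([ 0.728, -0.154]), array([ 0.681, -0.151]), array([ 0.672, -0.15 ]), array([ 0.658, -0.149]), array([ 0.654, -0.149]), array([ 0.647, -0.148])]
left low [array([ 0.738, -0.332]), array([ 0.688, -0.278]), array([ 0.679, -0.269]), array([ 0.663, -0.252]), array([ 0.66 , -0.247]), array([ 0.652, -0.239])]
mid [array([ 0.83 , -0.155]), array([ 0.754, -0.152]), array([ 0.74 , -0.151]), array([ 0.716, -0.15 ]), array([ 0.71, -0.15]), array([ 0.699, -0.149])]
handle top [array([ 0.577, -0.26 ]), array([ 0.573, -0.227]), array([ 0.572, -0.221]), array([ 0.571, -0.21 ]), array([ 0.57 , -0.208]), array([ 0.57 , -0.202])]
line [array([ 0.582, -0.302]), array([ 0.576, -0.257]), array([ 0.575, -0.249]), array([ 0.574, -0.234]), array([ 0.573, -0.231]), array([ 0.572, -0.224])]
(266, 147) [array([ 0.888, -0.158]), array([ 0.777, -0.13 ]), array([ 0.74 , -0.121])]
(267, 168) [array([ 0.766, -0.135]), array([ 0.666, -0.109]), array([ 0.632, -0.1  ])]
(328, 160) [array([ 0.75, -0.43]), array([ 0.651, -0.379]), array([ 0.618, -0.362])]
(327, 141) [array([ 0.861, -0.458]), array([ 0.752, -0.405]), array([ 0.716, -0.387])]
```

The toaster front is at x≈0.73, beyond the gripper's end at about 0.665. I descend onto the handle and grip.

Emit:
{"fn": "play_rows", "kwargs": {"moves": [[[0,0,30,0,0,0],[0,0,30,0,0,0],[0,0,30,0,0,0],[0,0,25,0,0,0],[0,0,16,0,0,0]]]}}

```text
time_s: 16.65
position: [0.5692, -0.2104, 0.1674]
tcp_rot: [[-0.116, 0.993, -0.003], [0.993, 0.116, 0.002], [0.002, -0.002, -1.0]]
force: [0.7, -0.5, 0.5]
opening: 0.996
grasp_force: 0.0
```

Emit:
{"fn": "play_rows", "kwargs": {"moves": [[[0,0,0,0,0,0],[0,0,0,0,0,0],[0,0,0,0,0,0]]]}}

```text
time_s: 16.95
position: [0.571, -0.2114, 0.1709]
tcp_rot: [[-0.116, 0.993, 0.002], [0.993, 0.116, -0.001], [-0.002, 0.002, -1.0]]
force: [0.1, 0.4, 0.6]
opening: 1.001
grasp_force: 0.0
```

Emit:
{"fn": "play_rows", "kwargs": {"moves": [[[0,0,0,0,0,0],[0,0,0,0,0,0],[0,0,0,0,0,0],[0,0,0,0,0,0],[0,0,0,0,0,0]]], "fingers": -1}}

```text
time_s: 17.45
position: [0.5701, -0.2108, 0.1697]
tcp_rot: [[-0.116, 0.993, 0.0], [0.993, 0.116, 0.0], [-0.0, 0.0, -1.0]]
force: [0.1, 0.2, -0.3]
opening: 0.631
grasp_force: 0.0
```

Emit:
{"fn": "play_rows", "kwargs": {"moves": [[[0,0,0,0,0,0],[0,0,0,0,0,0],[0,0,0,0,0,0],[0,0,0,0,0,0],[0,0,0,0,0,0]]]}}

```text
time_s: 17.95
position: [0.5701, -0.2108, 0.1695]
tcp_rot: [[-0.116, 0.993, 0.0], [0.993, 0.116, 0.0], [0.0, 0.0, -1.0]]
force: [-0.1, 0.2, -0.0]
opening: 0.18
grasp_force: 30.0
```

The handle is gripped (opening 0.18 ≈ 16 mm). I pull 45 mm outward.

Emit:
{"fn": "play_rows", "kwargs": {"moves": [[[-5,0,0,0,0,0],[-10,0,0,0,0,0],[-10,0,0,0,0,0],[-10,0,0,0,0,0],[-10,0,0,0,0,0]]]}}

```text
time_s: 18.45
position: [0.575, -0.2552, 0.1694]
tcp_rot: [[-0.115, 0.993, -0.001], [0.993, 0.115, 0.003], [0.003, -0.001, -1.0]]
force: [-0.1, 6.5, 3.6]
opening: 0.179
grasp_force: 30.0
```

Emit:
{"fn": "play_rows", "kwargs": {"moves": [[[0,0,0,0,0,0],[0,0,0,0,0,0],[0,0,0,0,0,0],[0,0,0,0,0,0],[0,0,0,0,0,0]]]}}

```text
time_s: 18.95
position: [0.5749, -0.2547, 0.1695]
tcp_rot: [[-0.115, 0.993, -0.001], [0.993, 0.115, 0.002], [0.003, -0.001, -1.0]]
force: [-0.7, 6.6, 2.5]
opening: 0.178
grasp_force: 30.0
```

Emit:
{"fn": "play_rows", "kwargs": {"moves": [[[0,0,0,0,0,0],[0,0,0,0,0,0],[0,0,0,0,0,0],[0,0,0,0,0,0],[0,0,0,0,0,0]]]}}

```text
time_s: 19.45
position: [0.5749, -0.2546, 0.1694]
tcp_rot: [[-0.115, 0.993, -0.001], [0.993, 0.115, 0.002], [0.003, -0.001, -1.0]]
force: [-0.5, 5.9, 1.8]
opening: 0.181
grasp_force: 30.0
```

Run:
```python
from h import *
np.set_printoptions(precision=4,suppress=True)
W=bot.capture("wrist");cv2.imwrite("pics/w7.png",cv2.resize(W["image"],(800,600)))
for q,z in [("gate_handle",.172),("gate_mark",.172)]:
    print(q,[(np.round(d["centre"],1).tolist(),watz(W,d["centre"],z),round(d["confidence"],2)) for d in bot.pinpoint(W,q)[:2]])
```

```text
gate_handle [([251.8, 240.1], array([ 0.5739, -0.2545,  0.172 ]), 0.56)]
gate_mark [([252.1, 241.4], array([ 0.5742, -0.2552,  0.172 ]), 0.6)]
```

View pics/w7.png

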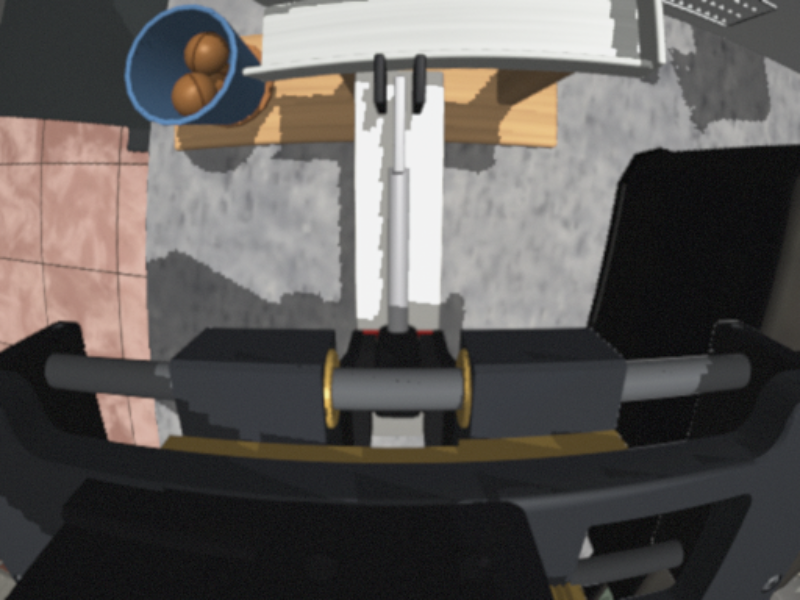

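Wrist view: the gripper holds the handle at (398,370), with the red line either side of it at (372,331) and (430,331). The cup at (182,68) shows nuts at (207,52) and (194,92), with brown between them at (222,78). The visible part of the trough is empty. I'll check the third nut and the line position numerically.

Run:
```python
from h import *
np.set_printoptions(precision=4,suppress=True)
s=.64
W=bot.capture("wrist");T=bot.capture("top");S=bot.capture("scene")
im=W["image"].astype(int);red=(im[...,2]>140)&(im[...,1]<80)&(im[...,0]<80)
ys,xs=np.nonzero(red);k=(abs(xs-256)<30)&(abs(ys-212)<15);print("line",xs[k].min(),xs[k].max(),ys[k].mean(),watz(W,(xs[k].mean(),ys[k].mean()),.127))
for n,p,f,pr in (("W",W,watz,wproj),("S",S,atz,proj),("T",T,atz,proj)):
    print(n,[(np.round(d["centre"],1).tolist(),round(d["confidence"],2),int(d["pixels"].sum())) for d in bot.silhouettes(p,"nut_a_mid")])
    for X in ((.124,0,.151),(.149,0,.158),(.175,0,.164),(.07,0,.138)):
        c,q=np.cos(.117),np.sin(.117);u=pr(p,(.453+c*X[0],-.139+q*X[0],X[2])).round(0).astype(int)
        print("  queue",u,p["image"][u[1],u[0]] if 0<=u[0]<512 and 0<=u[1]<384 else None)
    print("  cup",pr(p,(.454,-.14,.06)).round(0))
H=cv2.cvtColor(W["image"],cv2.COLOR_BGR2HSV)[:85,75:160]
b=((H[...,0]<15)&(H[...,1]>120)).astype(np.uint8)
m=W["image"][20:75,100:155]
for r in range(22,74,2): print("".join("#" if b[r,c] else "." for c in range(15,85)))
```

```text
Traceback (most recent call last):
ValueError: zero-size array to reduction operation minimum which has no identity
```

Run:
```python
from h import *
np.set_printoptions(precision=4,suppress=True)
W=bot.capture("wrist");T=bot.capture("top");S=bot.capture("scene")
im=W["image"].astype(int);red=(im[...,2]>im[...,1]+60)&(im[...,2]>im[...,0]+60)
ys,xs=np.nonzero(red);k=(abs(xs-256)<30)&(abs(ys-212)<15);print("line",k.sum(),watz(W,(xs[k].mean(),ys[k].mean()),.127) if k.any() else "")
for n,p,pr in (("W",W,wproj),("S",S,proj),("T",T,proj)):
    print(n,[(np.round(d["centre"],1).tolist(),round(d["confidence"],2),int(d["pixels"].sum())) for d in bot.silhouettes(p,"nut_a_mid")])
    for X in ((.124,.151),(.149,.158),(.175,.164),(.07,.138)):
        u=pr(p,(.453+.993*X[0],-.139+.117*X[0],X[1])).round(0).astype(int)
        print("  queue",u,p["image"][u[1],u[0]] if 0<=u[0]<512 and 0<=u[1]<384 else None)
    print("  cup",pr(p,(.454,-.14,.06)).round(0))
H=cv2.cvtColor(W["image"],cv2.COLOR_BGR2HSV)
for r in range(14,82,2): print("".join("%2d"%(H[r,c,2]//10) if H[r,c,0]<18 and H[r,c,1]>100 else " ." for c in range(90,180,2)))
```

```text
line 34 [ 0.5746 -0.2549  0.127 ]
W [([141.8, 50.1], 0.46, 112), ([262.1, 60.7], 0.27, 29835)]
  queue [283   5] [219 223 221]
  queue [329   4] [225 228 227]
  queue [377   6] [232 235 234]
  queue [192  14] [217 220 219]
  cup [135.  49.]
S []
  queue [264 178] [156 158 156]
  queue [258 174] [157 157 155]
  queue [253 171] [157 159 156]
  queue [276 185] [148 150 148]
  cup [291. 210.]
T [([274.8, 196.8], 0.36, 1248)]
  queue [275 184] [233 233 230]
  queue [273 179] [232 232 230]
  queue [271 173] [240 240 238]
  queue [280 196] [236 236 233]
  cup [285. 219.]
 . . . . . . . . . . . . . . . . . . . . . . . . . . . . . . . . . . . . . . . . . . . . .
 . . . . . . . . . . . . . . . . . . . . . . . . . . . . . . . . . . . . . . . . . . . . .
 . . . . . . . . . . . . . . . . . . . . . . . . . . . . . . . . . . . . . . . . . . . . .
 . . . . . . . . . . . . . . . . . . . . . . . . . . . . . . . . . . . . . . . . . . . . .
 . . . . . . . . . . . . . . . . . .1113101110 9 7 . . . . . . . . . . . . . . . . . . . .
 . . . . . . . . . . . . . . . . .1415111415151412 9 . . . . . . .20202020
[... 1864 characters left out ...]
3131313131211 8 . . . . . . . . . . . . . . . . .11171012121212
 . . . . . . . . . . .101112121212121110 . . . . . . . . . . . . . . . . . .1415 912132018
 . . . . . . . . . . . . 9101111111010 . . . . . . . . . . . . . . . . . . 912101212152219
 . . . . . . . . . . . . . 8 9 9 9 . . . . . . . . . . . . . . . . . . . 9 9 9121217212218
 . . . . . . . . . . . . . . . . . . . . . . . . . . . . . . . . . . .10 91012121421222222
 . . . . . . . . . . . . . . . . . . . . . . . . . . . . . . . . . . 9 91012131221 .222222
 . . . . . . . . . . . . . . . . . . . . . . . . . . . . . . .1010 9 912131212152122222221
 . . . . . . . . . . . . . .11 . . .11 . .1112 . . 9 9 8 8 8 9 9 9111212121215212222222220
```

The third nut lies in the cup under the other two, and the queue spots in the trough are bare. The red line at (0.5746, -0.2549) matches the held handle at (0.5749, -0.2546) to within a millimetre.

```bash
python3 -c "
from rig import bot
s=bot.read_state();print(s['time_s'],s['position'],s['grasp_force']);print(bot.hand_in())"
```

```text
20.05 [ 0.57492138 -0.25464028  0.16948527] 30.000394941307604
the job is handed in; nothing more can be done
None
```

The job is handed in at 20 s: the blue cup stands upright on the stand with all three walnuts in it, and the gripper is still holding the gate at the red mark.

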